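# Fan slide mailers along the specimen tray

### The job

Swing the tray's green hinged end stop across the lane until it snaps fully home, then lay the red, yellow and blue slide mailers in that order as an overlapping row, lengthwise and straight along the marked lane: red flat on the tray with its end up against the stop, then yellow, then blue, each with its stop-side end lapped about 20 mm over the end of the mailer before it and its other end down on the tray. Leave the white mailer and everything else on the bench where it is.

Things in the scene. Friction and masses are not known exactly. Their poses are not given: they have to be found in the camera images.
- tray: Bare aluminium tray 150 mm (its x) by 300 mm (its y), fixed to the bench. Origin: centre of its underside; z up. Its floor is 6 mm above the origin; a rim 6 mm wide runs round it, 14 mm high above the bench. The lane is the strip between two thin black lines along y, 60 mm wide, centred on x = 0. The end stop's hinge is at (60, 125) mm. With the stop home, its bar crosses the lane and its face towards the row is at y = +121 mm; the row grows from there towards the tray's -y.
- end_stop (a joint): Green hinged stop bar of the tray, 8 mm wide, 130 mm long, top 21 mm above the bench, turning level about a vertical pivot. 0 = folded along the tray's +x rim, pointing to the tray's -y; it turns clockwise seen from above to 1.57 = home against its hard stop, pointing to the tray's -x across the lane. It is stiff (about 3 N at the knob) and stays where left, up to about 1.2; beyond that an over-centre spring snaps it home and holds it there.
- stop_knob (a point): Middle of the round upright black knob near the free end of the stop bar, 115 mm from the pivot: 16 mm across, standing from 20 to 50 mm above the bench; this point is 36 mm above the bench. It can be pinched or pushed from any side.
- stop_hinge (a point): The stop bar's vertical pivot axis, at the height of the bar's top (20 mm above the bench).
- red_center (a point): Centre (half-way up) of the red slide mailer, a flat closed plastic box 80 mm (its x) by 36 mm (its y) by 10 mm (its z, up), about 30 g, the same either way round, with a paper label on top. It starts flat on the bench.
- yellow_center (a point): Centre (half-way up) of the yellow slide mailer, a flat closed plastic box 80 mm (its x) by 36 mm (its y) by 10 mm (its z, up), about 30 g, the same either way round, with a paper label on top. It starts flat on the bench.
- blue_center (a point): Centre (half-way up) of the blue slide mailer, a flat closed plastic box 80 mm (its x) by 36 mm (its y) by 10 mm (its z, up), about 30 g, the same either way round, with a paper label on top. It starts flat on the bench.
- white_center (a point): Centre (half-way up) of the white slide mailer, a flat closed plastic box 80 mm (its x) by 36 mm (its y) by 10 mm (its z, up), about 30 g, the same either way round, with a paper label on top. A bystander: leave it alone.
- petri: Bystander, leave alone: glass petri dish, 90 mm across, 18 mm high, at the back of the bench. Origin at the centre of its underside.
- oil_bottle: Bystander, leave alone: amber immersion-oil bottle, 32 mm across, 70 mm high, at the back. Origin at the centre of its underside.
- objective: Bystander, leave alone: steel microscope objective lens standing on end, 32 mm across, 50 mm high, at the back. Origin at the centre of its underside.
- clip: Bystander, leave alone: grey plastic bracket, 60 x 60 x 36 mm, on the right of the bench. Origin at the centre of its underside.
- red_mailer: The same red mailer; this point is the centre of its underside, 5 mm below point red_center.
- yellow_mailer: The same yellow mailer; this point is the centre of its underside, 5 mm below point yellow_center.
- blue_mailer: The same blue mailer; this point is the centre of its underside, 5 mm below point blue_center.
Mind the look-alikes: they are no part of the job. Leave any orange or turquoise look-alike of the yellow_mailer alone.

How it is judged (in metres and radians):
On the way, in this order (a step that is already met when the one before it is completed fails the run):
1. the end stop is swung fully home (value of joint end_stop above 1.5 rad), for 0.2 s.
2. the red mailer lies flat in the lane with its end against the stop, let go (value of joint end_stop above 1.5 rad and x of red_center in the frame of tray between -0.014 and 0.014 m and angle between the x axis of red_center and the y axis of tray, either way round below 0.2 rad and linear speed of red_mailer below 0.02 m/s and contact force between the fingers and red_mailer below 0.05 N and y of red_center in the frame of tray between 0.073 and 0.085 m and z of red_center in the frame of tray between 0.008 and 0.014 m and angle between red_center's own z axis and vertical below 0.06 rad), for 0.2 s.
3. the yellow mailer is lapped over the red one's end, let go (all of step 2 and x of yellow_center in the frame of tray between -0.014 and 0.014 m and angle between the x axis of yellow_center and the y axis of tray, either way round below 0.2 rad and linear speed of yellow_mailer below 0.02 m/s and contact force between the fingers and yellow_mailer below 0.05 N and horizontal distance between yellow_center and red_center between 0.052 and 0.068 m and z of yellow_center in the frame of tray between 0.013 and 0.022 m and angle between yellow_center's own z axis and vertical between 0.08 and 0.25 rad and y of yellow_center in the frame of tray between 0.003 and 0.034 m), for 0.2 s.
4. the blue mailer is lapped over the yellow one's end, let go (all of step 3 and x of blue_center in the frame of tray between -0.014 and 0.014 m and angle between the x axis of blue_center and the y axis of tray, either way round below 0.2 rad and linear speed of blue_mailer below 0.02 m/s and contact force between the fingers and blue_mailer below 0.05 N and horizontal distance between blue_center and yellow_center between 0.052 and 0.068 m and z of blue_center in the frame of tray between 0.013 and 0.022 m and angle between blue_center's own z axis and vertical between 0.08 and 0.25 rad and y of blue_center in the frame of tray between -0.066 and -0.017 m), for 0.2 s.
At the end, for the whole second after the job is handed in: Stop joint above 1.50. Mailers still, in the lane: centres within 14 mm of its midline, within 0.2 rad of its direction. Red flat (0.06 rad), end within 8 mm of the stop. Yellow 52-68 mm centre to centre from red, blue likewise from yellow, each tilted 0.08-0.25 rad, far end on the floor (all of step 4); the robot touches nothing.
It fails at once if the white mailer or another bystander was moved more than 20 mm (distance of any of white_center, petri, oil_bottle, objective, clip from where it was at the start of the episode above 0.02 m).
It also fails if it takes over 72 s, if anything falls off the work surface, if the arm or the gripper's body presses on something with over 40 N, if the wrist force passes 120 N, or if a joint passes its speed limit or range.

### The arm

A 7-joint arm with a two-finger parallel gripper is mounted at the origin on the work surface. World frame = base frame: x ahead of the robot, y to its left, z up, the work surface at z = 0. Lengths are in mm, angles in degrees, forces in N, time in s.
With the tool pointing down it reaches from about 350 to 900 mm from the base axis. Payload 19.9 kg.
Tool frame: the origin (TCP) lies between the finger pads; the fingertips stand 22 mm ahead of it and the grasp point (between the pads) lies 3 mm ahead of it (ctrl.tips_ahead is the distance from the TCP to the fingertips, in mm); z points along the fingers, y is the line along which they close (so a half turn about z gives the same grasp; the last joint's range is limited). The gripper opens to 85 mm and grips with 20 to 120 N. Pads are 22 mm wide; open, the fingers measure 114 mm over their backs; the gripper's body (76 mm by 85 mm) begins 54 mm behind the grasp point. The pads swing forward as they close: fully open they stand 13 mm farther back than shut.
Start: joints at [-2.378, 23.915, -0.59, 92.452, 0.269, 63.638, -3.037], TCP at [624.983, 0.004, 253.26] pointing down, gripper open.
Joint ranges: [-161.28, 161.28], [-22.2, 115.67], [-73.04, 71.86], [3.21, 147.25], [-68.34, 248.33], [10.77, 114.83], [-161.83, 161.83]. Speed limits (degrees/s): [108.29, 108.29, 136.94, 136.94, 172.46, 172.46, 172.46].

### API

Orientations are given as [roll, pitch, yaw] about the fixed x, y, z axes, in that order (R = Rz(yaw) Ry(pitch) Rx(roll)).
In Python, from rig import ctrl gives the robot as it stands.
- The arm moves only by the tool carry_out, never from a script. Its argument "commands" is a list of rows, each a list of 7 numbers: the turn, a rotation vector about the world's x, y, z in rad, then the shift along the world's x, y, z in mm, then the closure, from 0 (fully open) to 1 (shut). A call has 1 to 12 rows; each row is the pose to reach, as a shift and turn from the pose commanded when the call began; what a row does not reach only later rows make up. A row lasts 1/12 s, in which the tool goes at most 41.7 mm and 7.16 degrees, less where a joint would pass 70% of its speed; a pose out of reach is approached as far as the arm can. A call with a gripper value outside its range is refused whole. The fingers move at their own pace and stop on an object; the grip force is fixed at half the most. Time passes only in rows, so rows that repeat a pose let the fingers close. It gives the time, the measured TCP pose, the force, the opening and the grip force at its end, in the units of the state.
- ctrl.read_state(): the state, without advancing time (a new reading comes with each control period).
- ctrl.camera(name): name is "scene" or "side" or "wrist"; returns the picture (384x512x3 uint8, red, green, blue); there is no depth.
- ctrl.camera_params(name): a dict with "fovy" (degrees; the focal length in pixels is half the picture's height over the tangent of half this angle, whatever the lens; pixels are square), "cx", "cy" (the principal point, pixels), "k1" (the pictures are not rectified: a ray, as slopes to the right and down, at radius r is drawn at 1 + k1 r^2 times it, then the intrinsics apply), "origin" and "rotation" of the camera in the world. Camera axes: x right, y up, looking along -z (the intrinsics and any distortion apply to the point x, -y, -z); pixel columns grow to the right and rows downward; lengths in mm; the calibration is good to about 2 mm. A picture is of the moment at which its call begins: read the wrist's pose just before it. camera_params takes no time and is no camera call; for the wrist camera it gives the pose at the moment of the call.
- ctrl.sign_off(): hands the job in; it is judged then, once.
The state is a dict: "time": time; "joint_positions": joint angles; "dq": joint speeds; "joint_efforts": joint torques, N m; "tcp_pos": TCP position; "eef_rot": TCP orientation; "ft_force": force on the tool from outside, world axes, zero at the start; "ft_torque": the same for the moment, N m; "opening": finger opening in mm; "grasp_force": force on a finger pad.
Only numpy, scipy, OpenCV 4.12 (cv2) and the standard library are available. Lean on these libraries where they do the work, as an engineer would, in place of code of your own. Each camera call takes 0.05 s, during which the arm holds its last target. There are 200 camera calls.

## Working session

There is one attempt and no reset: what is moved stays moved. The work goes in short steps, Python scripts to look and compute and a tool call to move; the robot and the scene stay as the last step left them, time stands still between calls to the robot, and variables do not carry over. Pictures are saved under pics/ and viewed, at most 10 in all, crops included, and the job is handed in when it is done.

Besides the shell and the picture viewer there is one more tool, called after "Request:" as name([rows], argument=value, ...), one row to a line, values as JSON. carry_out: Moves the arm, as the interface text tells. Its arguments: {"type":"object","properties":{"commands":{"type":"array","items":{"type":"array","items":{"type":"number"}}}},"required":["commands"]}

```bash
ls; mkdir -p pics
cat > h.py <<'E'
import numpy as np, cv2
from rig import ctrl
def snap(n):
    p=ctrl.camera_params(n); im=ctrl.camera(n); return im,p
def ray(p,u,v,H=384):
    f=H/2/np.tan(np.radians(p["fovy"])/2)
    d=np.array([(u-p["cx"])/f,(v-p["cy"])/f]); s=d.copy()
    for _ in range(20): s=d/(1+p["k1"]*(s@s))
    R=np.array(p["rotation"]).reshape(3,3)
    return np.array(p["origin"]),R@np.array([s[0],-s[1],-1.])
def onz(p,u,v,z):
    o,d=ray(p,u,v); return o+d*(z-o[2])/d[2]
def save(im,n): cv2.imwrite("pics/"+n+".png",im[:,:,::-1])
E
python3 - <<'E'
from h import *
a,p=snap("scene"); b,q=snap("side")
save(a,"scene0");save(b,"side0");np.savez("s0.npz",a=a,b=b)
print(p,q)
print(ctrl.read_state())
E
```

```text
pics
{'fovy': 43.373637438365314, 'cx': 257.6208770911423, 'cy': 191.32784369470727, 'k1': -0.13869595328953824, 'origin': array([1286.39960557, -658.4121436 ,  955.04954993]), 'rotation': array([44.17800607,  0.12843234, 49.55511812])} {'fovy': 47.458754266087, 'cx': 250.96610452878537, 'cy': 197.59562768142183, 'k1': -0.07605477032432095, 'origin': array([ 454.67183634, -872.0818269 ,  993.16411343]), 'rotation': array([39.93035107, -0.77780144, -9.54325222])}
{'time': 0.1, 'joint_positions': array([-2.37759132, 23.94533787, -0.59237374, 92.48245825,  0.27095806,
       63.63834033, -3.03579261]), 'dq': array([ 0.01107371, -0.1014372 , -0.10689457, -0.13853612, -0.01873991,
       -0.05041095,  0.00694782]), 'joint_efforts': array([ 7.36347683e-04, -8.65828443e+01,  6.80071078e-01, -4.35639203e+01,
        1.91787863e-02,  5.01704752e-03, -1.23103691e-04]), 'tcp_pos': array([6.24705520e+02, 4.09883785e-03, 2.52712017e+02]), 'eef_rot': array([-1.79935459e+02,  5.65047473e-03,  9.00037838e+01]), 'ft_force': array([0.37759166, 0.07647664, 0.70001119]), 'ft_torque': array([-0.04057197, -0.01143176,  0.04835865]), 'grasp_force': 0.0, 'opening': 85.13332934466877}
```

```bash
sed -i 's/    R=np.array(p\["rotation"\]).reshape(3,3)/    R=Rot.from_euler("xyz",p["rotation"],degrees=True).as_matrix()/; 1a from scipy.spatial.transform import Rotation as Rot' h.py
```

```text
(no output)
```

View pics/scene0.png

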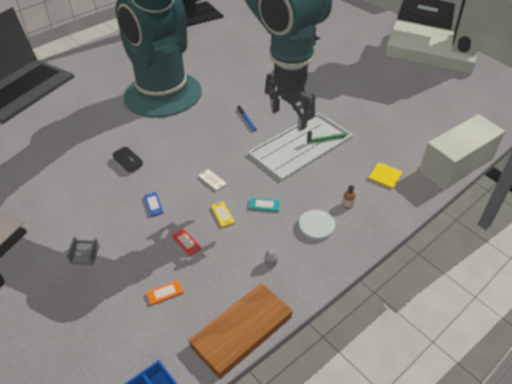

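View pics/side0.png

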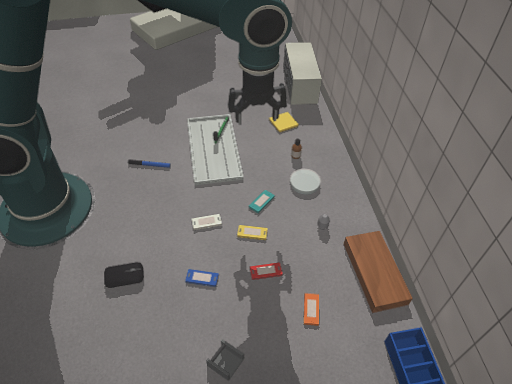

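```bash
cat >> h.py <<'E'
def blobs(im,lo,hi,amin=15):
    hsv=cv2.cvtColor(im,cv2.COLOR_RGB2HSV)
    m=cv2.inRange(hsv,np.array(lo),np.array(hi))
    m=cv2.morphologyEx(m,cv2.MORPH_CLOSE,np.ones((5,5)))
    c,_=cv2.findContours(m,cv2.RETR_EXTERNAL,cv2.CHAIN_APPROX_NONE)
    return sorted([k for k in c if cv2.contourArea(k)>amin],key=cv2.contourArea)[::-1]
def rect(k,p,z):
    P=np.array([onz(p,*c[0],z)[:2] for c in k],np.float32)
    (cx,cy),(w,h),a=cv2.minAreaRect(P)
    if w<h: w,h,a=h,w,a+90
    return np.round([cx,cy,w,h,(a+90)%180-90],1)
COL=dict(red=((172,120,60),(180,255,255)),red2=((0,150,60),(4,255,255)),yellow=((22,120,80),(32,255,255)),blue=((108,120,60),(122,255,255)),green=((55,80,30),(80,255,255)))
E
python3 - <<'E'
from h import *
s=np.load("s0.npz")
for n,im in(("scene",s["a"]),("side",s["b"])):
    p=ctrl.camera_params(n)
    for c,(lo,hi) in COL.items():
        for k in blobs(im,lo,hi)[:6]:
            m=k.reshape(-1,2).mean(0)
            if c!="green" or True: print(n,c,m.round(),rect(k,p,20 if c=="green" else 8))
pts={"scene":[(248,153),(276,176),(352,140),(320,115),(309,138)],"side":[(196,185),(242,180),(236,116),(189,119),(215,136)]}
for n in pts:
    p=ctrl.camera_params(n); print(n,[onz(p,*u,14).round() for u in pts[n]])
E
```

```text
scene red2 [186. 242.] [ 601.  -312.3   77.6   33.    -0. ]
scene yellow [385. 175.] [771.2 255.8  81.3  76.2 -71.4]
scene yellow [222. 214.] [ 586.7 -187.2   81.7   36.7  -16.8]
scene blue [151. 377.] [ 836.  -562.6  104.3   48.1   51.1]
scene blue [152. 204.] [ 436.4 -306.4   79.1   32.7  -18.2]
scene blue [249. 121.] [326.4 119.   91.4   9.9 -16.1]
scene green [327. 137.] [557.9 240.7 108.2  13.   65.5]
side red2 [266. 270.] [ 6.014e+02 -3.085e+02  7.650e+01  3.600e+01  2.000e-01]
side yellow [252. 232.] [ 586.9 -183.8   78.7   40.3  -16.8]
side yellow [283. 122.] [772.6 260.6  80.2  78.  -71.7]
side blue [414. 359.] [ 891.3 -592.4  135.4  101.9   89.9]
side blue [202. 277.] [ 436.1 -302.5   78.8   36.2  -18.1]
side blue [155. 164.] [330.2 122.4  90.4  14.4 -16.4]
side green [223. 126.] [558.8 253.6 100.9   8.   64.5]
scene [array([451.,  14.,  14.]), array([577.,  11.,  14.]), array([610., 294.,  14.]), array([458., 309.,  14.]), array([518., 200.,  14.])]
side [array([449.,   8.,  14.]), array([588.,   7.,  14.]), array([614., 307.,  14.]), array([451., 316.,  14.]), array([530., 215.,  14.])]
```

Request:
carry_out([
  [0,0,0,-20,25,20,0],
  [0,0,0,-40,50,40,0],
  [0,0,0,-60,75,60,0],
  [0,0,0,-85,100,80,0],
  [0,0,0,-85,100,80,0],
  [0,0,0,-85,100,80,0],
])

```text
time: 0.6
tcp_pos: [539.4, 101.6, 334.5]
eef_rot: [179.9, -0.0, 90.2]
ft_force: [0.2, -1.5, -0.9]
opening: 85.3
grasp_force: 0.0
```

Run:
```python
from h import *
a,p=snap("wrist"); save(a,"w1"); np.savez("w1.npz",a=a,**p); print(p, ctrl.read_state()["tcp_pos"])
```

```text
{'fovy': 66.94842229633107, 'cx': 257.41211812152585, 'cy': 190.63345991793074, 'k1': -0.06681641166507676, 'origin': array([540.4481357 , 168.24447769, 455.64458556]), 'rotation': array([-15.49167358,  -0.10690987,   0.21248344])} [539.84692279 100.15355535 333.4876947 ]
```

View pics/w1.png

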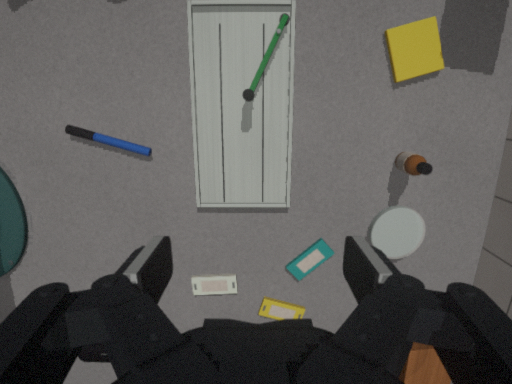

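Run:
```python
from h import *
s=np.load("w1.npz"); p={k:s[k] for k in s.files if k!="a"}; im=s["a"]
for n,u,z in [("nl",(196,208),14),("nr",(290,208),14),("tr",(297,0),14),("tl",(189,2),14),("l1",(223,202),6),("l1b",(219,25),6),("l2",(262,202),6),("l2b",(264,25),6),("knob",(248,95),50),("hinge",(285,19),20)]:
    print(n,onz(p,*u,z).round(1))
hsv=cv2.cvtColor(im,cv2.COLOR_RGB2HSV)
print(hsv[150,205],hsv[150,170],hsv[204,240])
for c in("yellow","green"):
    for k in blobs(im,*COL[c])[:3]: print(c,k.reshape(-1,2).mean(0),rect(k,p,8 if c=="yellow" else 20))
```

```text
nl [443.   16.5  14. ]
nr [594.2  17.   14. ]
tr [595.1 317.6  14. ]
tl [446.5 315.1  14. ]
l1 [485.9  24.3   6. ]
l1b [486.4 286.9   6. ]
l2 [549.3  24.5   6. ]
l2b [550.2 286.9   6. ]
knob [528.5 188.5  50. ]
hinge [578.5 291.2  20. ]
[ 50  10 159] [  6  11 116] [ 45   7 156]
yellow [414.475  49.04 ] [770.8 258.9  79.   75.8  17.1]
yellow [279.96753247 309.37012987] [ 586.4 -184.3   80.3   42.3  -17.4]
green [268.84076433  51.49044586] [555.7 247.3 110.2   8.5  64. ]
```

Request:
carry_out([
  [0,0,0,-4,30,-25,0],
  [0,0,0,-8,60,-50,0],
  [0,0,0,-11.5,80,-80,0],
  [0,0,0,-11.5,88.5,-115,0],
  [0,0,0,-11.5,88.5,-155,0],
  [0,0,0,-11.5,88.5,-195,0],
  [0,0,0,-11.5,88.5,-235,0],
  [0,0,0,-11.5,88.5,-265,0],
  [0,0,0,-11.5,88.5,-283,0],
  [0,0,0,-11.5,88.5,-283,0],
  [0,0,0,-11.5,88.5,-283,0.6],
  [0,0,0,-11.5,88.5,-283,1],
])

```text
time: 1.65
tcp_pos: [529.2, 188.2, 51.1]
eef_rot: [180.0, -0.0, 90.0]
ft_force: [0.7, 0.3, 0.0]
opening: 64.0
grasp_force: 0.0
```

Request:
carry_out([
  [0,0,0,0,0,0,1],
  [0,0,0,0,0,0,1],
  [0,0,0,0,0,0,1],
  [0,0,0,0,0,0,1],
  [0,0,0,0,0,0,1],
  [0,0,0,0,0,0,1],
])

```text
time: 2.15
tcp_pos: [528.8, 188.5, 51.1]
eef_rot: [180.0, -0.0, 90.0]
ft_force: [-1.9, -1.7, 8.8]
opening: 13.8
grasp_force: 58.4
```

Request:
carry_out([
  [0,0,0,-6,3,1,1],
  [0,0,0,-12.6,6.6,1,1],
  [0,0,0,-25.4,16.2,1,1],
  [0,0,0,-36.8,27.6,1,1],
  [0,0,0,-46.4,40.4,1,1],
  [0,0,0,-54.2,54.4,1,1],
  [0,0,0,-60,69.4,1,1],
  [0,0,0,-63.6,85,1,1],
  [0,0,0,-65,101,1,1],
  [0,0,0,-65,105,1,1],
  [0,0,0,-65,105,1,1],
  [0,0,0,-65,105,1,1],
])

```text
time: 3.15
tcp_pos: [462.0, 293.8, 51.4]
eef_rot: [-179.9, 0.0, 90.1]
ft_force: [-12.5, -0.3, 10.1]
opening: 13.7
grasp_force: 61.6
```

Request:
carry_out([
  [0,0,0,0,0,0,0],
  [0,0,0,0,0,0,0],
  [0,0,0,0,0,0,0],
  [0,0,0,0,0,20,0],
  [0,0,0,0,0,55,0],
  [0,0,0,0,-10,95,0],
  [0,0,0.12,10,-30,130,0],
  [0,0,0.24,20,-60,150,0],
  [0,0,0.36,30,-100,160,0],
  [0,0,0.48,40,-140,169,0],
  [0,0,0.6,50,-180,169,0],
  [0,0,0.72,60,-220,169,0],
])

```text
time: 4.15
tcp_pos: [518.7, 94.0, 220.9]
eef_rot: [179.9, 0.1, 128.6]
ft_force: [0.8, 0.1, -0.3]
opening: 85.5
grasp_force: 0.0
```

Request:
carry_out([
  [0,0,0.12,10,-40,0,0],
  [0,0,0.24,20,-80,0,0],
  [0,0,0.36,30,-120,0,0],
  [0,0,0.48,40,-160,0,0],
  [0,0,0.6,50,-200,0,0],
  [0,0,0.72,60,-240,0,0],
  [0,0,0.8508,67,-280,0,0],
  [0,0,0.8508,72,-320,0,0],
  [0,0,0.8508,77.5,-355,0,0],
  [0,0,0.8508,77.5,-383.5,0,0],
  [0,0,0.8508,77.5,-383.5,0,0],
  [0,0,0.8508,77.5,-383.5,0,0],
])

```text
time: 5.15
tcp_pos: [594.6, -291.3, 219.3]
eef_rot: [-179.9, -0.0, 176.7]
ft_force: [0.1, 0.2, -0.1]
opening: 85.3
grasp_force: 0.0
```

Run:
```python
from h import *
s=ctrl.read_state(); print(s["tcp_pos"],s["eef_rot"],s["joint_positions"],s["opening"],ctrl.tips_ahead)
a,p=snap("wrist"); save(a,"w2"); print(p)
for c in ("red","red2","yellow","blue","green"):
    for k in blobs(a,*COL[c],100)[:3]: print(c,k.reshape(-1,2).mean(0).round(),rect(k,p,8))
b,q=snap("side"); save(cv2.resize(b[90:200,150:300],None,fx=4,fy=4),"side1")
for k in blobs(b,*COL["green"]): print("stop",rect(k,q,20))
```

```text
[ 594.60821486 -291.32759219  219.31669067] [-1.79940300e+02 -3.54914582e-02  1.76741471e+02] [ 28.90352546  29.69309608  -7.74750553  88.35478121   4.40380395
  62.26179518 106.85096869] 85.30228632459021 22.0
{'fovy': 66.94842229633107, 'cx': 257.41211812152585, 'cy': 190.63345991793074, 'k1': -0.06681641166507676, 'origin': array([ 528.32516157, -288.54890652,  340.46049479]), 'rotation': array([-1.55261248e+01,  2.02390023e-02,  8.67910563e+01])}
red2 [242. 174.] [ 600.8 -310.9   79.5   35.3    0. ]
yellow [350. 156.] [ 586.1 -185.4   79.9   37.3  -16.8]
blue [ 89. 368.] [ 879.3 -577.9   87.    79.4  -88.3]
blue [235.  30.] [ 442.4 -307.4   65.    35.9  -18. ]
stop [ 4.927e+02  2.925e+02  6.590e+01  1.780e+01 -1.000e-01]
```

View pics/w2.png

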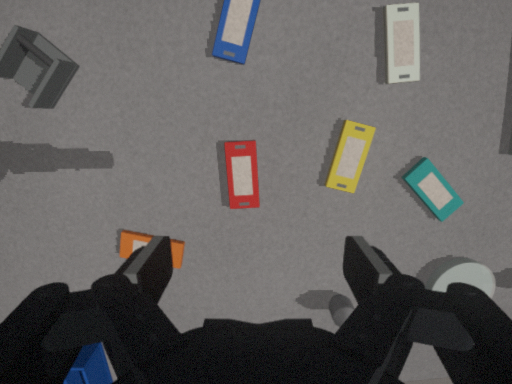

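View pics/side1.png

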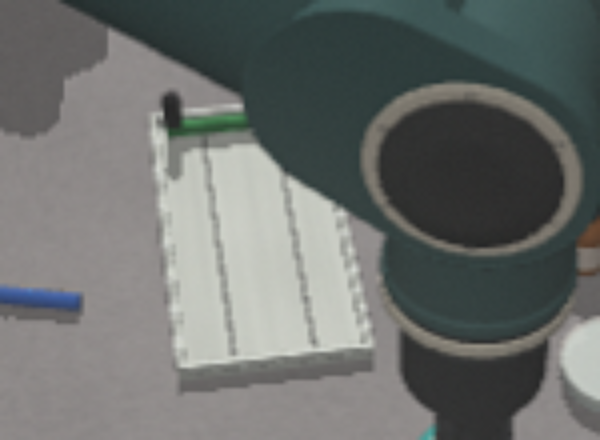

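Request:
carry_out([
  [0,0,0,0,0,0,0],
  [0,0,0,0,0,0,0],
  [0,0,0,0,0,0,0],
])

```text
time: 5.5
tcp_pos: [595.9, -286.5, 220.1]
eef_rot: [-180.0, 0.0, 177.1]
ft_force: [0.6, 0.0, -0.0]
opening: 85.5
grasp_force: 0.0
```

Request:
carry_out([
  [0,0,0.05,5,-24.5,-20,0.2],
  [0,0,0.05,5,-24.5,-60,0.2],
  [0,0,0.05,5,-24.5,-100,0.2],
  [0,0,0.05,5,-24.5,-140,0.2],
  [0,0,0.05,5,-24.5,-175,0.2],
  [0,0,0.05,5,-24.5,-195,0.2],
  [0,0,0.05,5,-24.5,-199,0.2],
  [0,0,0.05,5,-24.5,-199,0.2],
  [0,0,0.05,5,-24.5,-199,1],
  [0,0,0.05,5,-24.5,-199,1],
  [0,0,0.05,5,-24.5,-199,1],
  [0,0,0.05,5,-24.5,-199,1],
])

```text
time: 6.5
tcp_pos: [601.8, -312.4, 23.3]
eef_rot: [-179.9, 0.2, 179.9]
ft_force: [-2.6, 1.9, 11.8]
opening: 34.1
grasp_force: 59.9
```

Request:
carry_out([
  [0,0,0,0,0,0,1],
  [0,0,0,0,0,0,1],
  [0,0,0,0,0,0,1],
])

```text
time: 6.75
tcp_pos: [601.7, -312.5, 23.3]
eef_rot: [-179.9, 0.2, 179.9]
ft_force: [-2.8, 1.3, 11.0]
opening: 34.2
grasp_force: 59.9
```

Request:
carry_out([
  [0,0,0,0,0,30,1],
  [0,0,0,0,0,70,1],
  [0,0,0,0,5,110,1],
  [0,0,-0.1,-5,25,140,1],
  [0,0,-0.2,-10,55,150,1],
  [0,0,-0.3,-15,88,150,1],
  [0,0,-0.4,-20,121,150,1],
  [0,0,-0.5,-25,154,150,1],
  [0,0,-0.6,-30,187,150,1],
  [0,0,-0.7,-35,220,150,1],
  [0,0,-0.8,-40,253,150,1],
  [0,0,-0.9,-45,286,150,1],
])

```text
time: 7.75
tcp_pos: [555.5, -24.4, 172.3]
eef_rot: [179.9, 0.1, 128.0]
ft_force: [0.2, 0.5, -0.1]
opening: 33.7
grasp_force: 60.4
```

Request:
carry_out([
  [0,0,-0.1,-5,33,0,1],
  [0,0,-0.2,-10,66,0,1],
  [0,0,-0.3,-15,99,0,1],
  [0,0,-0.4,-20,132,0,1],
  [0,0,-0.5,-25,165,0,1],
  [0,0,-0.6,-30,198,0,1],
  [0,0,-0.6708,-34,231,0,1],
  [0,0,-0.6708,-37.5,260,0,1],
  [0,0,-0.6708,-37.5,270.6,-20,1],
  [0,0,-0.6708,-37.5,270.6,-50,1],
  [0,0,-0.6708,-37.5,270.6,-70,1],
  [0,0,-0.6708,-37.5,270.6,-70,1],
])

```text
time: 8.75
tcp_pos: [516.6, 244.2, 98.5]
eef_rot: [-179.8, 0.1, 89.9]
ft_force: [-1.0, -0.5, -1.7]
opening: 33.8
grasp_force: 60.4
```

Request:
carry_out([
  [0,0,0,0,0,0,1],
  [0,0,0,0,0,0,1],
])

```text
time: 8.92
tcp_pos: [519.1, 244.8, 102.8]
eef_rot: [179.9, -0.1, 89.9]
ft_force: [-0.2, 0.2, 0.5]
opening: 33.9
grasp_force: 60.4
```

Request:
carry_out([
  [0,0,0,0,0,-25,1],
  [0,0,0,0,0,-50,1],
  [0,0,0,0,0,-65,1],
  [0,0,0,0,0,-70,1],
  [0,0,0,0,0,-72,1],
  [0,0,0,0,0,-72,1],
  [0,0,0,0,0,-72,1],
  [0,0,0,0,0,-72,1],
])

```text
time: 9.58
tcp_pos: [518.9, 244.9, 30.3]
eef_rot: [179.9, -0.1, 89.9]
ft_force: [-0.1, 0.0, -0.8]
opening: 33.8
grasp_force: 60.4
```

Request:
carry_out([
  [0,0,0,0,0,-1,1],
  [0,0,0,0,0,-1.5,1],
  [0,0,0,0,0,-1.5,0.35],
  [0,0,0,0,0,-1.5,0.35],
  [0,0,0,0,0,-1.5,0.3],
  [0,0,0,0,0,10,0.3],
  [0,0,0,0,0,35,0],
  [0,0,0,0,0,70,0],
  [0,0,0,0,-10,105,0],
  [0,0,0,0,-30,140,0],
  [0,0,0,0,-60,165,0],
  [0,0,0,0,-60,170,0],
])

```text
time: 10.58
tcp_pos: [520.1, 179.9, 204.2]
eef_rot: [179.7, -0.0, 89.6]
ft_force: [1.0, -1.4, 0.1]
opening: 85.3
grasp_force: 0.0
```

Run:
```python
from h import *
s=ctrl.read_state(); print(s["tcp_pos"],s["eef_rot"])
a,p=snap("wrist"); save(a,"w3")
for c in ("red2","yellow","blue","green"):
    for k in blobs(a,*COL[c],100)[:3]: print(c,k.reshape(-1,2).mean(0).round(),rect(k,p,15 if c=="red2" else 8))
```

```text
[520.13174683 179.91601055 204.20955099] [ 1.79666119e+02 -3.41814213e-02  8.95981945e+01]
red2 [254. 109.] [520.  246.7  77.9  34.7  90. ]
yellow [480.  99.] [770.6 259.1  80.9  76.7  16.9]
blue [ 96. 224.] [329.1 119.4  93.4  14.9 -16.2]
green [261.  62.] [5.257e+02 2.951e+02 1.161e+02 8.400e+00 4.000e-01]
```

View pics/w3.png

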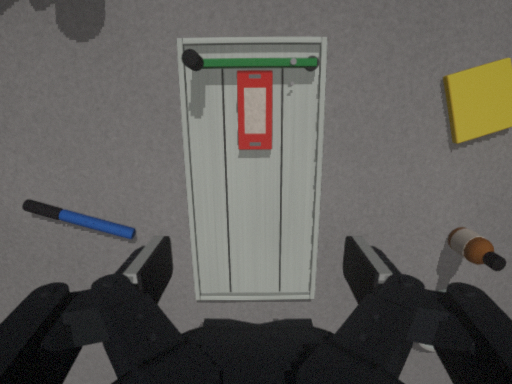

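Request:
carry_out([
  [0,0,0.1,5,-30,0,0.4],
  [0,0,0.21,11,-62,0,0.4],
  [0,0,0.32,17,-94,0,0.4],
  [0,0,0.43,23,-126,0,0.4],
  [0,0,0.54,29,-158,0,0.4],
  [0,0,0.65,35,-190,0,0.4],
  [0,0,0.76,41,-222,0,0.4],
  [0,0,0.87,47,-254,0,0.4],
  [0,0,0.98,53,-286,0,0.4],
  [0,0,1.09,59,-318,0,0.4],
  [0,0,1.2,65,-350,0,0.4],
  [0,0,1.274,67.7,-370.6,0,0.4],
])

```text
time: 11.63
tcp_pos: [585.9, -188.9, 198.6]
eef_rot: [-180.0, -0.0, 163.1]
ft_force: [0.0, 0.2, -0.2]
opening: 50.9
grasp_force: 0.0
```

Request:
carry_out([
  [0,0,0,0,0,0,0.4],
  [0,0,0,0,0,0,0.4],
  [0,0,0,0,0,0,0.4],
  [0,0,0,0,0,0,0.4],
])

```text
time: 11.97
tcp_pos: [586.0, -184.4, 198.8]
eef_rot: [180.0, -0.0, 162.9]
ft_force: [-0.8, 0.4, -0.1]
opening: 51.0
grasp_force: 0.0
```

Run:
```python
from h import *
s=ctrl.read_state(); print(s["tcp_pos"],s["eef_rot"],s["opening"])
a,p=snap("wrist"); save(a,"w4")
for c in ("yellow","blue"):
    for k in blobs(a,*COL[c],100)[:3]: print(c,k.reshape(-1,2).mean(0).round(),rect(k,p,9))
```

```text
[ 585.97349564 -184.37400421  198.81769549] [ 1.79976158e+02 -2.39822609e-02  1.62938950e+02] 50.967435855001376
yellow [257. 172.] [ 586.1 -185.2   78.2   35.8  -17. ]
blue [103.  69.] [ 435.7 -304.    79.2   38.5  -18.1]
```

Request:
carry_out([
  [0,0,0,0,-0.5,-40,0.4],
  [0,0,0,0,-0.5,-80,0.4],
  [0,0,0,0,-0.5,-120,0.4],
  [0,0,0,0,-0.5,-150,0.4],
  [0,0,0,0,-0.5,-170,0.4],
  [0,0,0,0,-0.5,-176,0.4],
  [0,0,0,0,-0.5,-176,0.4],
  [0,0,0,0,-0.5,-176,0.4],
  [0,0,0,0,-0.5,-176,1],
  [0,0,0,0,-0.5,-176,1],
  [0,0,0,0,-0.5,-176,1],
  [0,0,0,0,-0.5,-176,1],
])

```text
time: 13.02
tcp_pos: [587.0, -186.6, 25.1]
eef_rot: [180.0, 0.2, 162.9]
ft_force: [-1.6, 0.7, 10.0]
opening: 34.0
grasp_force: 59.3
```

Request:
carry_out([
  [0,0,0,0,0,0,1],
  [0,0,0,0,0,0,1],
])

```text
time: 13.18
tcp_pos: [587.0, -186.6, 25.1]
eef_rot: [180.0, 0.2, 162.9]
ft_force: [-2.3, 1.7, 10.4]
opening: 34.1
grasp_force: 59.3
```

Request:
carry_out([
  [0,0,0,0,0,30,1],
  [0,0,0,0,0,70,1],
  [0,0,-0.1,-5,12,110,1],
  [0,0,-0.2,-10,35,140,1],
  [0,0,-0.3,-16,65,150,1],
  [0,0,-0.4,-21,97,150,1],
  [0,0,-0.5,-26,129,150,1],
  [0,0,-0.6,-31,161,150,1],
  [0,0,-0.7,-36,193,150,1],
  [0,0,-0.8,-41,225,150,1],
  [0,0,-0.9,-46,257,150,1],
  [0,0,-1.0,-51,289,150,1],
])

```text
time: 14.18
tcp_pos: [534.7, 104.2, 174.4]
eef_rot: [179.9, -0.0, 105.3]
ft_force: [-0.1, 0.3, -0.3]
opening: 33.9
grasp_force: 60.5
```

Request:
carry_out([
  [0,0,-0.1,-6,30,0,1],
  [0,0,-0.2,-12,55,0,1],
  [0,0,-0.2723,-16.5,77,-10,1],
  [0,0,-0.2723,-16.5,77,-30,1],
  [0,0,-0.2723,-16.5,77,-50,1],
  [0,0,-0.2723,-16.5,77,-50,1],
  [0,0,-0.2723,-16.5,77,-50,1],
  [0,0,-0.2723,-16.5,77,-50,1],
])

```text
time: 14.85
tcp_pos: [519.1, 179.5, 124.5]
eef_rot: [179.9, -0.0, 90.0]
ft_force: [-0.2, 0.6, 0.4]
opening: 33.5
grasp_force: 60.5
```

Request:
carry_out([
  [0.09,0,0,0,0,0,1],
  [0.165,0,0,0,0,0,1],
  [0.165,0,0,0,0,0,1],
  [0.165,0,0,0,0,0,1],
  [0.165,0,0,0,0,0,1],
])

```text
time: 15.27
tcp_pos: [518.8, 179.7, 123.8]
eef_rot: [179.9, -9.4, 90.0]
ft_force: [-0.3, 1.0, -0.1]
opening: 33.9
grasp_force: 60.5
```

Request:
carry_out([
  [0,0,0,0,1.5,-30,1],
  [0,0,0,0,1.5,-60,1],
  [0,0,0,0,1.5,-75,1],
  [0,0,0,0,1.5,-83,1],
  [0,0,0,0,1.5,-85.5,1],
  [0,0,0,0,1.5,-85.5,1],
  [0,0,0,0,1.5,-85.5,1],
])

```text
time: 15.85
tcp_pos: [518.9, 181.7, 38.3]
eef_rot: [179.9, -9.4, 90.1]
ft_force: [-0.0, -0.7, -0.6]
opening: 33.8
grasp_force: 60.5
```

Request:
carry_out([
  [0,0,0,0,0,-1,1],
  [0,0,0,0,0,-1.5,1],
  [0,0,0,0,0,-1.5,1],
  [0,0,0,0,0,-1.5,1],
])

```text
time: 16.18
tcp_pos: [519.0, 181.4, 36.9]
eef_rot: [179.9, -9.5, 90.0]
ft_force: [-1.1, -0.4, 7.4]
opening: 34.2
grasp_force: 61.4
```

Request:
carry_out([
  [0,0,0,0,0,0.5,0.35],
  [0,0,0,0,0,0.5,0.35],
  [0,0,0,0,0,0.5,0.3],
  [0,0,0,0,-1.5,10,0.3],
  [0,0,0,0,-6,35,0.2],
  [0,0,0,0,-12,70,0],
  [-0.08,0,0,0,-18,105,0],
  [-0.165,0,0,0,-30,140,0],
  [-0.165,0,0,0,-40,160,0],
  [-0.165,0,0,0,-40,160,0],
  [-0.165,0,0,0,-40,160,0],
  [-0.165,0,0,0,-40,160,0],
])

```text
time: 17.18
tcp_pos: [518.0, 140.9, 195.7]
eef_rot: [-180.0, -0.0, 90.0]
ft_force: [-0.6, 0.8, -0.1]
opening: 85.6
grasp_force: 0.0
```

Run:
```python
from h import *
s=ctrl.read_state(); print(s["tcp_pos"],s["eef_rot"])
a,p=snap("wrist"); save(a,"w5")
for c in ("red2","yellow","green"):
    for k in blobs(a,*COL[c],100)[:3]: print(c,k.reshape(-1,2).mean(0).round(),rect(k,p,{"red2":16,"yellow":22,"green":20}[c]))
```

```text
[517.96108877 140.94093722 195.72588924] [-1.79966239e+02 -7.51613247e-03  8.99755949e+01]
red2 [258.  57.] [520.1 256.3  58.1  34.5 -89.5]
yellow [487.  65.] [750.4 254.   73.2  58.6 -73.7]
yellow [258. 130.] [520.4 186.6  77.5  34.9  89.3]
green [265.  18.] [5.255e+02 2.921e+02 1.122e+02 1.020e+01 1.000e-01]
```

View pics/w5.png

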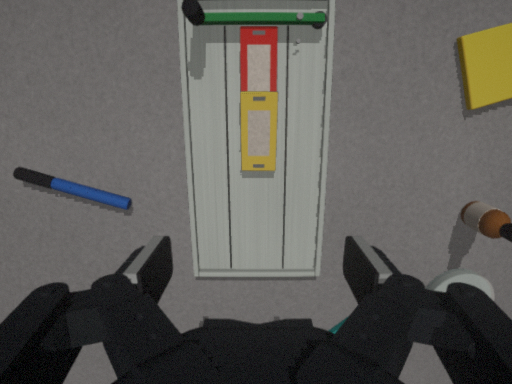

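Request:
carry_out([
  [0,0,0.1,-6,-35,0,0.4],
  [0,0,0.2,-13,-71,0,0.4],
  [0,0,0.3,-20,-107,0,0.4],
  [0,0,0.4,-27,-143,0,0.4],
  [0,0,0.5,-34,-179,0,0.4],
  [0,0,0.6,-41,-215,0,0.4],
  [0,0,0.7,-48,-251,0,0.4],
  [0,0,0.8,-55,-287,0,0.4],
  [0,0,0.9,-62,-323,0,0.4],
  [0,0,1.02,-69,-359,0,0.4],
  [0,0,1.14,-76,-395,0,0.4],
  [0,0,1.255,-82.8,-425,0,0.4],
])

```text
time: 18.23
tcp_pos: [435.7, -281.1, 194.9]
eef_rot: [180.0, -0.1, 159.9]
ft_force: [0.4, 1.0, 0.5]
opening: 51.2
grasp_force: 0.0
```

Request:
carry_out([
  [0,0,0,0,-20,0,0.4],
  [0,0,0,0,-20,0,0.4],
  [0,0,0,0,-20,0,0.4],
  [0,0,0,0,-20,0,0.4],
  [0,0,0,0,-20,0,0.4],
])

```text
time: 18.65
tcp_pos: [436.9, -298.4, 195.5]
eef_rot: [180.0, -0.1, 159.7]
ft_force: [0.0, 0.4, 0.7]
opening: 51.1
grasp_force: 0.0
```

Run:
```python
from h import *
s=ctrl.read_state(); print(s["tcp_pos"],s["eef_rot"],s["opening"])
a,p=snap("wrist"); save(a,"w6")
for c in ("yellow","blue"):
    for k in blobs(a,*COL[c],100)[:3]: print(c,k.reshape(-1,2).mean(0).round(),rect(k,p,9))
```

```text
[ 436.91189736 -298.39183317  195.45125574] [ 1.79973060e+02 -5.18621878e-02  1.59731130e+02] 51.08650394742639
blue [251. 173.] [ 435.3 -305.2   79.3   35.4  -18.1]
```

Request:
carry_out([
  [0,0,0.038,-1.5,-6.5,-35,0.4],
  [0,0,0.038,-1.5,-6.5,-75,0.4],
  [0,0,0.038,-1.5,-6.5,-115,0.4],
  [0,0,0.038,-1.5,-6.5,-145,0.4],
  [0,0,0.038,-1.5,-6.5,-165,0.4],
  [0,0,0.038,-1.5,-6.5,-172.5,0.4],
  [0,0,0.038,-1.5,-6.5,-172.5,0.4],
  [0,0,0.038,-1.5,-6.5,-172.5,0.4],
  [0,0,0.038,-1.5,-6.5,-172.5,1],
  [0,0,0.038,-1.5,-6.5,-172.5,1],
  [0,0,0.038,-1.5,-6.5,-172.5,1],
  [0,0,0.038,-1.5,-6.5,-172.5,1],
])

```text
time: 19.7
tcp_pos: [436.2, -306.4, 25.3]
eef_rot: [-180.0, 0.2, 161.9]
ft_force: [-2.9, 2.7, 11.7]
opening: 33.8
grasp_force: 58.7
```

Request:
carry_out([
  [0,0,0,0,0,0,1],
  [0,0,0,0,0,0,1],
])

```text
time: 19.87
tcp_pos: [436.2, -306.4, 25.4]
eef_rot: [-180.0, 0.2, 161.8]
ft_force: [-2.2, 2.1, 12.3]
opening: 33.7
grasp_force: 58.7
```

Request:
carry_out([
  [0,0,0,0,0,30,1],
  [0,0,0,0,0,70,1],
  [0,0,-0.1,5,15,110,1],
  [0,0,-0.2,11,45,140,1],
  [0,0,-0.3,18,80,150,1],
  [0,0,-0.4,25,116,150,1],
  [0,0,-0.5,32,152,150,1],
  [0,0,-0.6,39,188,150,1],
  [0,0,-0.7,46,224,150,1],
  [0,0,-0.8,53,260,150,1],
  [0,0,-0.9,60,296,150,1],
  [0,0,-1.0,67,332,150,1],
])

```text
time: 20.87
tcp_pos: [502.5, 27.9, 174.9]
eef_rot: [179.9, -0.0, 104.3]
ft_force: [-0.3, -0.5, 0.5]
opening: 33.6
grasp_force: 60.7
```

Request:
carry_out([
  [0,0,-0.1,5,30,0,1],
  [0,0,-0.2,11,60,0,1],
  [0,0,-0.255,16,85,0,1],
  [0,0,-0.255,16,94,-20,1],
  [0,0,-0.255,16,94,-50,1],
  [0,0,-0.255,16,94,-50,1],
  [0,0,-0.255,16,94,-50,1],
  [0,0,-0.255,16,94,-50,1],
])

```text
time: 21.53
tcp_pos: [518.9, 119.5, 125.2]
eef_rot: [179.9, -0.0, 89.9]
ft_force: [0.7, 0.1, -0.4]
opening: 33.9
grasp_force: 60.7
```

Request:
carry_out([
  [0.09,0,0,0,0,0,1],
  [0.165,0,0,0,0,0,1],
  [0.165,0,0,0,0,0,1],
  [0.165,0,0,0,0,0,1],
  [0.165,0,0,0,0,0,1],
])

```text
time: 21.95
tcp_pos: [518.8, 119.9, 124.5]
eef_rot: [179.9, -9.4, 89.9]
ft_force: [-0.0, 0.9, -0.1]
opening: 33.7
grasp_force: 60.7
```

Request:
carry_out([
  [0,0,0,0,1.5,-30,1],
  [0,0,0,0,1.5,-60,1],
  [0,0,0,0,1.5,-75,1],
  [0,0,0,0,1.5,-83,1],
  [0,0,0,0,1.5,-86,1],
  [0,0,0,0,1.5,-86,1],
  [0,0,0,0,1.5,-86.5,1],
  [0,0,0,0,1.5,-86.5,1],
])

```text
time: 22.62
tcp_pos: [518.8, 121.9, 37.8]
eef_rot: [179.9, -9.4, 90.0]
ft_force: [0.8, 0.9, -1.2]
opening: 34.2
grasp_force: 60.7
```

Request:
carry_out([
  [0,0,0,0,0,-0.7,1],
  [0,0,0,0,0,-0.7,1],
  [0,0,0,0,0,-0.7,1],
])

```text
time: 22.87
tcp_pos: [518.8, 121.8, 37.1]
eef_rot: [179.9, -9.5, 90.0]
ft_force: [-2.5, -0.6, 8.7]
opening: 33.6
grasp_force: 61.7
```

Request:
carry_out([
  [0,0,0,0,0,0.4,0.35],
  [0,0,0,0,0,0.4,0.35],
  [0,0,0,0,0,0.4,0.3],
  [0,0,0,0,-1.5,10,0.3],
  [0,0,0,0,-6,35,0.2],
  [0,0,0,0,-12,70,0],
  [-0.08,0,0,0,-18,105,0],
  [-0.165,0,0,0,-25,140,0],
  [-0.165,0,0,0,-25,170,0],
  [-0.165,0,0,0,-25,180,0],
  [-0.165,0,0,0,-25,180,0],
  [-0.165,0,0,0,-25,180,0],
])

```text
time: 23.87
tcp_pos: [518.1, 96.3, 216.6]
eef_rot: [180.0, -0.0, 89.9]
ft_force: [-0.5, 0.0, -0.2]
opening: 85.6
grasp_force: 0.0
```

Run:
```python
from h import *
a,p=snap("wrist"); save(a,"w7")
for c in ("red2","yellow","blue","green"):
    for k in blobs(a,*COL[c],100)[:3]: print(c,k.reshape(-1,2).mean(0).round(),rect(k,p,{"red2":16,"yellow":22,"blue":22,"green":20}[c]))
```

```text
red2 [258.  18.] [520.3 250.1  43.   34.1  89.4]
yellow [482.  29.] [754.2 247.2  68.5  67.3   8.1]
yellow [258.  76.] [520.4 196.7  58.   35.2  90. ]
blue [258. 143.] [520.3 127.4  77.   34.3  89.2]
blue [ 94. 151.] [336.7 121.2  89.2  12.7 -16.1]
```

View pics/w7.png

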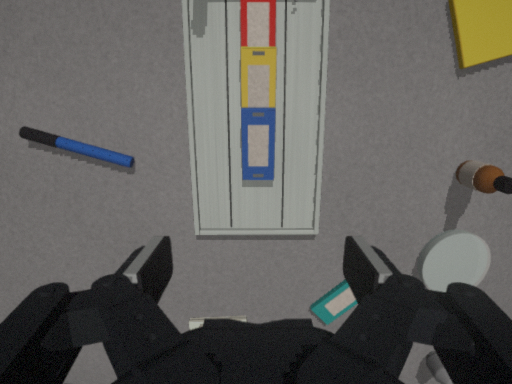

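The picture shows red, yellow and blue overlapped straight along the lane: blue is at (258,143), its end about 20 mm over yellow's. Spacing comes out at about 60 mm, so I'm handing in.

```bash
python3 -c "
from rig import ctrl
print(ctrl.sign_off())"
```

```text
the job is handed in; nothing more can be done
None
```

The end stop is swung home, and red, yellow and blue lie overlapped in the lane at about 60 mm spacing. The job was handed in at about 24 s; the sign-off gave no verdict.

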